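Fish a printed bracket out of the wash well

ROBOT

A 6-joint arm with a two-finger parallel gripper is mounted at the origin on the work surface. World frame = base frame: x ahead of the robot, y to its left, z up, the work surface at z = 0. Lengths are in m, angles in rad, forces in N, time in s.
With the tool pointing down it reaches from about 0.325 to 1 m from the base axis. Payload 5.1 kg.
Tool frame: the origin (TCP) lies at the very end of the fingers, on their centre line; the grasp point (between the pads) lies 19 mm behind it (robot.hold_point_z is the distance from the TCP to the grasp point, in m); z points along the fingers, y is the line along which they close (so a half turn about z gives the same grasp; the last joint's range is limited). The gripper opens to 85 mm and grips with 20 to 120 N. Pads are 22 mm wide; open, the fingers measure 114 mm over their backs; the gripper's body (76 mm by 85 mm) begins 54 mm behind the grasp point. The pads swing forward as they close: fully open they stand 13 mm farther back than shut.
Start: joints at [-1.317, 0.124, 1.65, -0, 1.367, -0.083], TCP at [0.215, -0.613, 0.231] pointing down, gripper open.
Joint ranges: [-2.61, 2.61], [-1.02, 2.33], [0.03, 2.71], [-1.35, 4.49], [0.32, 2.68], [-2.91, 2.91]. Speed limits (rad/s): [2.57, 2.57, 3.14, 3.14, 3.14, 3.14].

INTERFACE

Orientations are given as a unit quaternion [w, x, y, z].
In Python, from cell import robot, viewer, order gives the robot as it stands.
- The arm moves only by the tool step_arm, never from a script. Its argument "moves" is a list of rows, each a list of 3 entries, a list of its own where there are three numbers: the finger opening in mm, from 0 to 85.4, then the shift along the tool's x, y, z in mm, then the turn, a rotation vector about the tool's x, y, z in rad. A call has 1 to 12 rows; each row shifts and turns the commanded pose from where the row before left it, along the tool's axes as they then stand; what a row does not reach is not made up. A row lasts 1/10 s, in which the tool goes at most 50 mm and 8.59 degrees, less where a joint would pass 70% of its speed; a pose out of reach is approached as far as the arm can. A call with a gripper value outside its range is refused whole. The fingers move at their own pace and stop on an object; the grip force is fixed at half the most. Time passes only in rows, so rows that do not move let the fingers close. It gives the time, the measured TCP pose, the force, the opening and the grip force at its end, in the units of the state.
- robot.state(): the state, without advancing time (a new reading comes with each control period).
- viewer.camera(name): name is "scene" or "top"; returns the picture (480x640x3 uint8, red, green, blue); there is no depth.
- viewer.camera_params(name): a dict with "fov_y" (degrees; the focal length in pixels is half the picture's height over the tangent of half this angle, whatever the lens; pixels are square), "cx", "cy" (the principal point, pixels), "k1" (the pictures are not rectified: a ray, as slopes to the right and down, at radius r is drawn at 1 + k1 r^2 times it, then the intrinsics apply), "rvec" (rotation vector, rad) and "tvec" (3), from world to camera coordinates, as OpenCV has them. Camera axes: x right, y down, z forward; pixel columns grow to the right and rows downward; lengths in m; the calibration is good to about 2 mm. A picture is of the moment at which its call begins. camera_params takes no time and is no camera call.
- order.hand_in(): hands the job in; it is judged then, once.
The state is a dict: "t": time; "joint_positions": joint angles; "qd": joint speeds; "effort": joint torques, N m; "eef_pos": TCP position; "tool_rot": TCP orientation; "ft_force": force on the tool from outside, world axes, zero at the start; "ft_torque": the same for the moment, N m; "grip_width": finger opening in m; "finger_force": force on a finger pad.
Only numpy, scipy, OpenCV 4.12 (cv2) and the standard library are available. Lean on these libraries where they do the work, as an engineer would, in place of code of your own. Each camera call takes 0.05 s, during which the arm holds its last target. There are 200 camera calls.

TASK

Take the orange-handled hook picker from its yellow fork rest and use it to fish the blue printed bracket out of the deep leaning wash well by its cross-bar, never touching the bracket with the gripper itself. Stand the bracket gently, upright on its base plate, near the middle of the silver cure turntable, unhook it, then hang the picker back in its fork rest. Leave the other things on the bench where they are.

Things in the scene. Friction and masses are not known exactly. Their poses are not given: they have to be found in the camera images.
- well_floor (a point): Middle of the inner floor of the wash well: fixed square well of clear amber walls with a yellow rim. Frame: z is the well's axis, up out of the mouth, leaning 30 deg from vertical toward the robot's side (floor farther away than mouth); x runs across the well, away from the robot and 30 deg upward; y is level. Inside 96 mm (x) by 82 mm (y), 150 mm deep (z).
- well_mouth (a point): Centre of the wash well's open mouth, same axes as well_floor, 150 mm along z from it. Walls 5 mm, yellow rim 8 mm. The well is held in a low black stand up to 130 mm wide, wholly below the mouth.
- bracket_bar (a point): Middle of the cross-bar of the loose blue bracket (80 g, give or take a third): a round bar 8 mm thick along y, between two cheeks with 46 mm free between them along y (16 mm wide along x at the top, 30 mm below); open from the bar down to the plate. z points up out of the plate. At the start it stands in the well, plate on its floor, axes as the well's, near the low (-x) wall.
- bracket_base (a point): Middle of the underside of the bracket's base plate, 65 mm below bracket_bar, same axes. Plate 56 (x) x 60 (y) x 8 (z) mm.
- picker_grip (a point): Middle of the orange handle of the loose picker (120 g, 215 mm long). z up. Handle 24 x 24 mm, 60 mm along z; black collar 40 mm across below; steel shaft 8 mm thick down -z to a J hook of 8 mm bar pointing to -x. Hook's centre line, x and z in mm from here: (0,-173), (-13,-181), (-26,-173), tip (-26,-157). Lowest point -185, top of the tip -153, gap shaft to tip 18 mm.
- picker_collar (a point): Centre of the underside of the picker's collar, 36 mm below picker_grip, same axes. An 8 mm bar hanging in the hook of the upright picker has its centre at x -13, z -172 mm from picker_grip.
- rest_seat (a point): Seat of the fixed fork rest, on top of its yellow fork 170 mm above the bench, where the picker hangs by its collar, axes as the rest's at the start. z up; two prongs 18 mm wide, 8 mm thick reach 30 mm to -x, the open end; slot 21 mm wide (y), closed 20 mm to +x. Nothing stands above. To take the picker lift it a little and draw it out 60 mm or more to -x (the hook does not pass upward).
- turntable_top (a point): Centre of the flat top of the silver cure turntable (fixed, does not turn), a disc 170 mm across, 40 mm above the bench, on a black base 200 mm square. A black lamp post 190 mm tall stands 100 to 130 mm from this point toward this frame's +x. z is up.
- dropper_a_mid (a point): Half-way up a black dropper bottle, 32 mm across, 75 mm tall, loose bystander.
- dropper_b_mid (a point): Half-way up an amber dropper bottle, 32 mm across, 75 mm tall, loose bystander.
- pigment_jar_mid (a point): Half-way up a red pigment jar, 50 mm across, 60 mm tall, loose bystander.
- resin_bottle_mid (a point): Half-way up a black resin bottle, 72 mm across, 190 mm tall, loose bystander.
- mixing_cup_mid (a point): Half-way up a white mixing cup, 76 mm across, 85 mm tall, loose bystander.
- bracket: The bracket as a body; its origin is bracket_base.
- picker: The picker as a body; its origin is picker_grip.
- turntable: The turntable with its base and lamp post; origin under its centre, on the bench.
Not all that is in view belongs to the job. There is more than one size of the bracket; the job needs the largest.

How it is judged:
By the outcome, as a careful person would: the job done as asked, in the order asked, and still so for the second after the job is handed in, with the robot touching nothing.
It also fails if it takes over 72 s, if anything falls off the work surface, if the arm or the gripper's body presses on something with over 40 N, if the wrist force passes 120 N, or if a joint passes its speed limit or range.

## Working session

There is one attempt and no reset: what is moved stays moved. The work goes in short steps, Python scripts to look and compute and a tool call to move; the robot and the scene stay as the last step left them, time stands still between calls to the robot, and variables do not carry over. Pictures are saved under pics/ and viewed, at most 10 in all, crops included, and the job is handed in when it is done.

Besides the shell and the picture viewer there is one more tool, called after "Call:" as a command line: name --argument value ..., lists and objects as JSON in quotes. step_arm: Moves the arm, as the interface text tells. Its arguments: {"type":"object","properties":{"moves":{"type":"array","items":{"type":"array"}}},"required":["moves"]}

```bash
ls; mkdir -p pics; python3 - <<'E'
from cell import robot, viewer
import cv2
for n in("scene","top"):
    cv2.imwrite(f"pics/{n}0.png",viewer.camera(n)[:,:,::-1]); print(n,viewer.camera_params(n))
print(robot.state())
E
```

```text
pics
scene {'fov_y': 48.19040675244159, 'cx': 316.39161317997537, 'cy': 238.59623280650126, 'k1': -0.021938752306663, 'rvec': array([ 1.71118584,  1.92680322, -0.72434494]), 'tvec': array([ 0.06919144, -0.30307918,  1.56227091])}
top {'fov_y': 49.72421719036468, 'cx': 312.3371756245898, 'cy': 239.88083329822896, 'k1': -0.12410470743480856, 'rvec': array([ 2.20481979, -2.14047418,  0.11117617]), 'tvec': array([-0.03222559,  0.57323111,  1.0928152 ])}
{'t': 0.1, 'joint_positions': array([-1.31661247e+00,  1.24426616e-01,  1.65154168e+00, -5.03994245e-06,
        1.36750176e+00, -8.25917044e-02]), 'qd': array([-5.49663182e-05, -1.32927034e-03, -3.78625708e-03, -5.64299883e-04,
        1.08843734e-04, -8.65349347e-05]), 'effort': array([ 1.16120368e-04, -4.24930036e+01, -3.66654181e+01, -3.60695537e-05,
        3.94621922e-03,  9.60366123e-06]), 'eef_pos': array([ 0.21462621, -0.61295672,  0.23018202]), 'tool_rot': array([-9.35037458e-04,  9.85855725e-01,  1.67593580e-01, -8.28966718e-05]), 'ft_force': array([-0.31549163, -0.01177791,  0.14828418]), 'ft_torque': array([-0.00115858,  0.01321577,  0.00564517]), 'finger_force': 0.0, 'grip_width': 0.08561746723719342}
```

View pics/scene0.png

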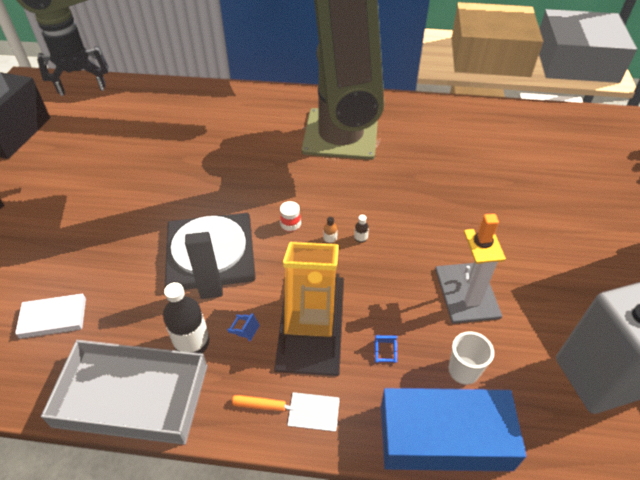

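View pics/top0.png

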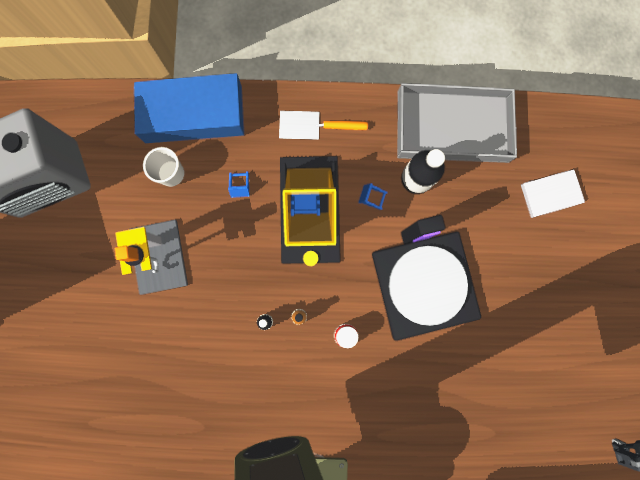

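```bash
cat > h.py <<'E'
import numpy as np, cv2
from cell import robot, viewer, order
from scipy.spatial.transform import Rotation as R
class Cam:
    def __init__(s,n):
        p=viewer.camera_params(n); s.n=n; s.f=240/np.tan(np.radians(p['fov_y']/2)); s.cx,s.cy,s.k=p['cx'],p['cy'],p['k1']
        s.R=R.from_rotvec(p['rvec']).as_matrix(); s.t=np.array(p['tvec']); s.c=-s.R.T@s.t
    def proj(s,X):
        q=np.atleast_2d(X)@s.R.T+s.t; a=q[:,:2]/q[:,2:]; a=a*(1+s.k*(a**2).sum(1,keepdims=True))
        return a*s.f+[s.cx,s.cy]
    def ray(s,u):
        d=(np.array(u,float)-[s.cx,s.cy])/s.f; a=d.copy()
        for _ in range(10): a=d/(1+s.k*(a@a))
        v=s.R.T@np.array([*a,1]); return s.c,v/np.linalg.norm(v)
    def plane(s,u,z):
        c,v=s.ray(u); return c+v*(z-c[2])/v[2]
S,T=Cam("scene"),Cam("top")
def tri(us,ut):
    A=np.zeros((3,3));b=np.zeros(3);L=[]
    for C,u in((S,us),(T,ut)):
        c,v=C.ray(u);P=np.eye(3)-np.outer(v,v);A+=P;b+=P@c;L.append((P,c))
    X=np.linalg.solve(A,b); return X,[np.linalg.norm(P@(X-c))*1000 for P,c in L]
def crop(im,x,y,w,h,W=400,H=300): return cv2.resize(im[y:y+h,x:x+w],(W,H),interpolation=cv2.INTER_CUBIC)
E
python3 - <<'E'
from h import *
s=cv2.imread("pics/scene0.png");t=cv2.imread("pics/top0.png")
m=np.vstack([np.hstack([crop(s,420,200,120,90),crop(t,100,210,100,75)]),np.hstack([crop(s,260,230,120,90),crop(t,250,170,120,90)])])
cv2.imwrite("pics/m1.png",m)
def comps(im,lo,hi,amin=30):
    hsv=cv2.cvtColor(im,cv2.COLOR_BGR2HSV);k=cv2.inRange(hsv,lo,hi)
    n,l,st,c=cv2.connectedComponentsWithStats(k)
    for i in range(1,n):
        if st[i,4]>amin:
            r=cv2.minAreaRect(np.argwhere(l==i)[:,::-1].astype(np.float32)); print(st[i],c[i].round(1),cv2.boxPoints(r).round(1).tolist())
print('yellow top');comps(t,(23,150,150),(34,255,255))
print('yellow scene');comps(s,(21,150,150),(34,255,255))
print('blue top');comps(t,(105,150,60),(125,255,255))
print('white top');comps(t,(0,0,215),(180,40,255),200)
E
```

```text
yellow top
[324 123  43   6 186] [344.8 125.3] [[323.79998779296875, 126.5], [324.0, 122.0999984741211], [366.1000061035156, 124.19999694824219], [365.8999938964844, 128.60000610351562]]
[282 189  54  57 645] [309.7 218.1] [[282.0, 189.0], [335.0, 189.0], [335.0, 245.0], [282.0, 245.0]]
[116 227  30  20 455] [130.9 236.9] [[115.0, 230.6999969482422], [143.8000030517578, 226.60000610351562], [146.1999969482422, 243.39999389648438], [117.4000015258789, 247.5]]
[116 248  11  12 108] [120.7 253.3] [[114.80000305175781, 248.6999969482422], [124.80000305175781, 247.0], [126.5999984741211, 257.6000061035156], [116.5, 259.20001220703125]]
[303 251  15  15 187] [310.2 257.9] [[303.0, 251.0], [317.0, 251.0], [317.0, 265.0], [303.0, 265.0]]
[141 256  10  15 101] [145.6 264.2] [[139.1999969482422, 257.5], [148.5, 255.89999389648438], [150.60000610351562, 268.8999938964844], [141.39999389648438, 270.3999938964844]]
[120 261  11  14 112] [124.9 267.7] [[119.5, 261.1000061035156], [128.89999389648438, 259.5], [131.10000610351562, 272.79998779296875], [121.69999694824219, 274.3999938964844]]
yellow 
[... 1790 characters left out ...]
 111   45   28 1089] [298.9 124.7] [[279.0, 138.0], [279.0, 111.0], [323.0, 111.0], [323.0, 138.0]]
[143 147  35  36 484] [163.8 165.4] [[136.0, 165.0], [161.0, 140.0], [184.5, 163.5], [159.5, 188.5]]
[427 149  18  18 248] [435.2 157.7] [[423.0, 158.0], [435.5, 145.5], [447.0, 157.0], [434.5, 169.5]]
[ 521  170   63   47 1918] [552.4 193. ] [[520.7000122070312, 184.0], [574.2000122070312, 168.39999389648438], [584.0999755859375, 202.10000610351562], [530.5999755859375, 217.8000030517578]]
[ 390  246   78   79 4809] [428.2 285.3] [[373.5, 285.5], [428.0, 231.0], [483.0, 286.0], [428.5, 340.5]]
[336 327  22  21 368] [346.8 337. ] [[336.0, 327.0], [357.0, 327.0], [357.0, 347.0], [336.0, 347.0]]
```

View pics/m1.png

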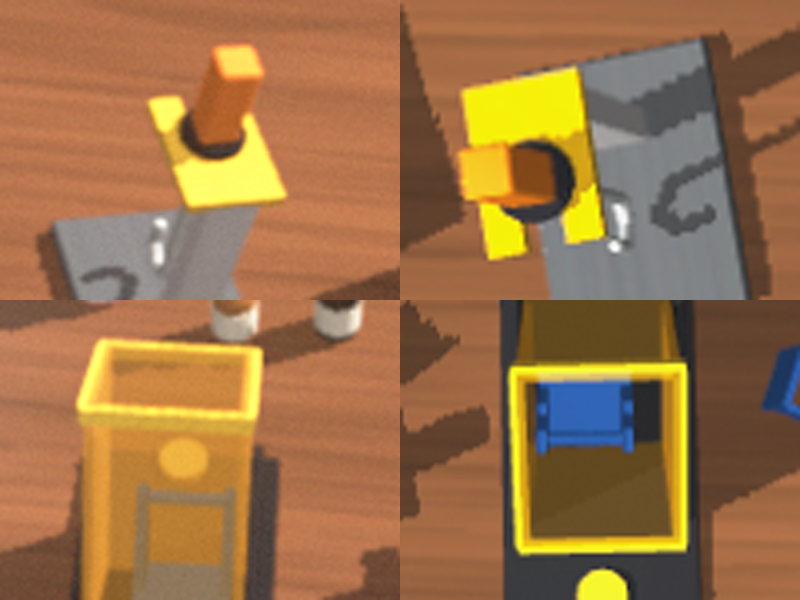

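```bash
python3 - <<'E'
from h import *
np.set_printoptions(precision=4,suppress=True)
print(S.c,T.c)
def fs(U,V): return ((U+.5)/3.3333-.5+260,(V-300+.5)/3.3333-.5+230)
def ft(U,V): return ((U-400+.5)/3.3333-.5+250,(V-300+.5)/3.3333-.5+170)
sc=[(97,341),(263,345),(247,425),(78,415)]; tp=[(688,552),(515,554),(508,363),(688,363)]
C=[]
for a,b in zip(sc,tp):
    # scene far-left ->top near right
    X,e=tri(fs(*a),ft(*b)); C.append(X); print('rim',X,e)
C=np.array(C); print('mouth',C.mean(0)); 
x=(C[2]+C[3]-C[0]-C[1]);y=(C[1]+C[2]-C[0]-C[3]); print('x',x/2,'y',y/2, 'yaw',np.degrees(np.arctan2(x[1],x[0])), np.degrees(np.arctan2(-y[0],y[1])),'tilt',np.degrees(np.arctan2(x[2],np.hypot(*x[:2]))))
print('bar',tri(fs(187,498),ft(586,437)))
for n,a,b in(('cheekL',(144,492),(630,440)),('cheekR',(230,495),(542,440))): print(n,tri(fs(*a),ft(*b)))
def f2(U,V): return ((U-400+.5)/4-.5+100,(V+.5)/4-.5+210)
F=np.array([T.plane(f2(*p),.17) for p in((462,90),(578,68),(603,238),(490,258))]);print('fork',F)
for i in range(4): print(np.linalg.norm(F[i]-F[i-1]))
print('turntable',T.plane((428.2,285.3),.04))
def f1(U,V): return ((U+.5)/3.3333-.5+420,(V+.5)/3.3333-.5+200)
print('handle top',tri(f1(238,62),f2(485,172)))
print('resin top',T.plane((435,157.7),.19),'cup',T.plane((163,165),.085),'jar',T.plane((346.8,337),.06),'da',T.plane((264.5,322),.075),'db',T.plane((299,317),.075))
E
```

```text
[1.2515 0.0865 0.9816] [ 0.4639 -0.0124  1.1439]
rim [ 0.5526 -0.0599  0.1517] [np.float64(0.9775860158418188), np.float64(0.9775860158418427)]
rim [0.548  0.0405 0.1561] [np.float64(1.8694363161943306), np.float64(1.8694363161943004)]
rim [0.6495 0.0427 0.2071] [np.float64(0.9338718596350647), np.float64(0.9338718596350543)]
rim [ 0.6524 -0.0537  0.2055] [np.float64(2.0210143087722225), np.float64(2.0210143087722496)]
mouth [ 0.6006 -0.0076  0.1801]
x [0.1006 0.0042 0.0524] y [-0.0038  0.0984  0.003 ] yaw 2.382177633925215 2.1832142597825577 tilt 27.488412186785613
bar (array([0.6259, 0.0029, 0.0994]), [np.float64(2.2060987269022214), np.float64(2.206098726902212)])
cheekL (array([ 0.6247, -0.0237,  0.0997]), [np.float64(2.498727993857484), np.float64(2.4987279938574716)])
cheekR (array([0.6228, 0.0292, 0.1025]), [np.float64(1.7184975541723773), np.float64(1.7184975541723826)])
fork [[0.5636 0.3649 0.17  ]
 [0.5758 0.3082 0.17  ]
 [0.4949 0.2911 0.17  ]
 [0.4835 0.3459 0.17  ]]
0.08233290674380847
0.058034589028190836
0.08267858294853538
0.055939426990231966
turntable [ 0.4825 -0.2661  0.04  ]
handle top (array([0.5204, 0.3278, 0.2356]), [np.float64(1.3407299819607679), np.float64(1.340729981960683)])
resin top [ 0.722  -0.2435  0.19  ] cup [0.7176 0.3044 0.085 ] jar [ 0.3705 -0.0926  0.06  ] da [0.3974 0.0779 0.075 ] db [0.4098 0.0075 0.075 ]
```

Call:
step_arm --moves '[[85, [0, 0, -40], [0, 0, 0.117]], [85, [0, 0, -40], [0, 0, 0]], [85, [23, -38, 0], [0, 0, 0]], [85, [23, -38, 0], [0, 0, 0]], [85, [23, -38, 0], [0, 0, 0]], [85, [23, -38, 0], [0, 0, 0]], [85, [23, -38, 0], [0, 0, 0]], [85, [23, -38, 0], [0, 0, 0]], [85, [23, -38, 0], [0, 0, 0]], [85, [23, -38, 0], [0, 0, 0]], [85, [23, -38, 0], [0, 0, 0]], [85, [23, -38, 0], [0, 0, 0]]]'

```text
t: 1.3
eef_pos: [0.3563, -0.1907, 0.3109]
tool_rot: [-0.0, 0.994, 0.109, 0.0]
ft_force: [1.4, 0.4, 0.4]
grip_width: 0.0848
finger_force: 0.0
```

Call:
step_arm --moves '[[85, [23, -38, 0], [0, 0, 0]], [85, [23, -38, 0], [0, 0, 0]], [85, [23, -38, 0], [0, 0, 0]], [85, [23, -38, 0], [0, 0, 0]], [85, [23, -38, 0], [0, 0, 0]], [85, [23, -38, 0], [0, 0, 0]], [85, [23, -38, 0], [0, 0, 0]], [85, [23, -38, 0], [0, 0, 0]], [85, [23, -38, 0], [0, 0, 0]], [85, [23, -38, 0], [0, 0, 0]], [85, [0, 0, 0], [0, 0, 0]], [85, [0, 0, 0], [0, 0, 0]]]'

```text
t: 2.5
eef_pos: [0.4977, 0.2291, 0.3103]
tool_rot: [0.0, 0.994, 0.111, -0.001]
ft_force: [-0.6, 0.2, 0.2]
grip_width: 0.0852
finger_force: 0.0
```

Call:
step_arm --moves '[[85, [14, -30, 0], [0, 0, 0]], [85, [14, -30, 0], [0, 0, 0]], [85, [14, -30, 0], [0, 0, 0]], [85, [0, 0, 0], [0, 0, 0]], [85, [0, 0, 30], [0, 0, 0]], [85, [0, 0, 30], [0, 0, 0]], [85, [0, 0, 30], [0, 0, 0]], [85, [0, 0, 20], [0, 0, 0]], [85, [0, 0, 10], [0, 0, 0]], [85, [0, 0, 0], [0, 0, 0]]]'

```text
t: 3.5
eef_pos: [0.5186, 0.3237, 0.1898]
tool_rot: [0.001, 0.994, 0.109, -0.001]
ft_force: [0.9, 0.1, 0.3]
grip_width: 0.0846
finger_force: 0.0
```

```bash
python3 - <<'E'
from h import *
s=viewer.camera("scene")[:,:,::-1];t=viewer.camera("top")[:,:,::-1]
cv2.imwrite("pics/m2.png",np.hstack([crop(s,420,170,120,120,400,400),crop(t,80,190,120,120,400,400)]))
st=robot.state();p=st['eef_pos'];print(p,S.proj(p),T.proj(p),st['joint_positions'])
E
```

```text
[0.51996103 0.32500968 0.19267853] [[483.63142556 233.04738053]] [[129.76801099 254.58758027]] [ 4.71186260e-01  6.96360120e-02  1.77448968e+00 -1.48847399e-04
  1.29578102e+00  1.82307179e+00]
```

View pics/m2.png

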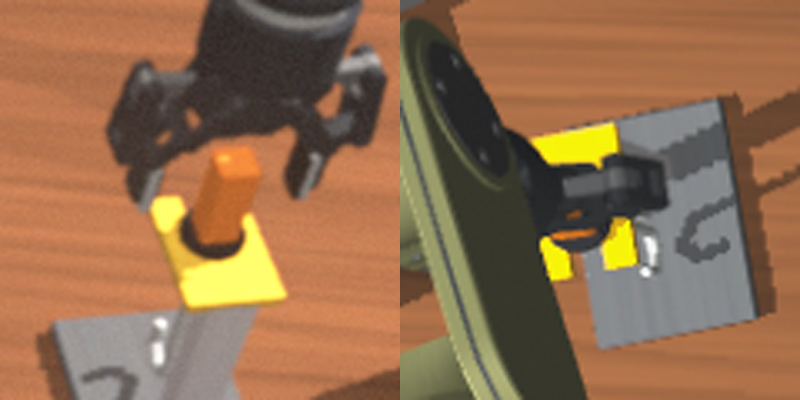

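The view shows the open fingers astride the orange handle (handle near (230,195) in the left crop), well centred, clear of the fork. Closing.

Call:
step_arm --moves '[[10, [0, 0, 0], [0, 0, 0]], [10, [0, 0, 0], [0, 0, 0]], [10, [0, 0, 0], [0, 0, 0]], [10, [0, 0, 0], [0, 0, 0]], [10, [0, 0, 0], [0, 0, 0]], [10, [0, 0, 0], [0, 0, 0]], [10, [0, 0, 0], [0, 0, 0]], [10, [0, 0, 0], [0, 0, 0]], [10, [0, 0, 0], [0, 0, 0]], [10, [0, 0, 0], [0, 0, 0]]]'

```text
t: 4.6
eef_pos: [0.5195, 0.3258, 0.1919]
tool_rot: [-0.0, 0.994, 0.11, 0.0]
ft_force: [-1.8, 0.6, 3.9]
grip_width: 0.0231
finger_force: 59.2
```

Call:
step_arm --moves '[[10, [0, 0, -6], [0, 0, 0]], [10, [0, 0, -6], [0, 0, 0]], [10, [0, 0, 0], [0, 0, 0]], [10, [-10, 0, 0], [0, 0, 0]], [10, [-20, 0, 0], [0, 0, 0]], [10, [-25, 0, 0], [0, 0, 0]], [10, [-25, 0, 0], [0, 0, 0]], [10, [0, 0, -20], [0, 0, 0]], [10, [0, 0, -40], [0, 0, 0]], [10, [0, 0, -40], [0, 0, 0]], [10, [0, 0, -40], [0, 0, 0]], [10, [0, 0, -20], [0, 0, 0]]]'

```text
t: 5.8
eef_pos: [0.4413, 0.3083, 0.3676]
tool_rot: [-0.001, 0.994, 0.11, 0.002]
ft_force: [-0.3, 0.2, -1.0]
grip_width: 0.0236
finger_force: 58.9
```

```bash
python3 - <<'E'
from h import *
s=viewer.camera("scene")[:,:,::-1];t=viewer.camera("top")[:,:,::-1]
cv2.imwrite("pics/m3.png",np.hstack([crop(s,350,60,200,200,400,400),crop(t,40,190,200,200,400,400)]))
st=robot.state();print(st['eef_pos'],st['tool_rot'],st['ft_force'])
E
```

```text
[0.44182012 0.30853641 0.36752826] [-0.00138541  0.99395329  0.10974647  0.0032637 ] [ 0.05875639  0.18037235 -0.95996102]
```

View pics/m3.png

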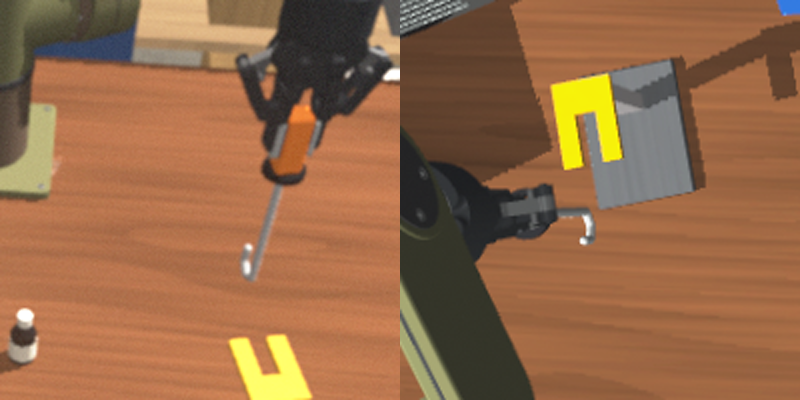

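```bash
cat >> h.py <<'E'
yaw=np.radians(2.3)
Rw=R.from_euler('z',yaw).as_matrix()@R.from_euler('y',-30,degrees=True).as_matrix() # cols xw,yw,zw
FL=lambda: None
mouth=np.array([.6006,-.0076,.1801]); floor=mouth-.15*Rw[:,2]
Rt=Rw@np.diag([1,-1,-1.]) # tool rot in well pose
SEAT=np.array([-.013,0,.157])
def st(n=1):
    s=robot.state(); q=s['tool_rot']; return s['eef_pos'],R.from_quat([q[1],q[2],q[3],q[0]])
E
python3 - <<'E'
from h import *
np.set_printoptions(precision=4,suppress=True)
print(Rw,floor); bar=np.array([.6255,.0028,.0995]); b=Rw.T@(bar-floor); print('bar in well',b)
p,r=st()
bw=b.copy(); bw[2]=.065; bw[0]=max(bw[0],-.02); print('bar fix',floor+Rw@bw)
A=floor+Rw@(bw+[.024,0,.12]); tA=A-Rt@SEAT
print('TCP A',tA,'delta in well tool frame mm',1000*Rt.T@(tA-p),'rotvec',(r.inv()*R.from_matrix(Rt)).as_rotvec())
E
```

```text
[[ 0.8653 -0.0401 -0.4996]
 [ 0.0348  0.9992 -0.0201]
 [ 0.5     0.      0.866 ]] [ 0.6755 -0.0046  0.0502]
bar in well [-0.0184  0.0094  0.0675]
bar fix [0.6268 0.0029 0.0973]
TCP A [ 0.5204 -0.0014  0.3557] delta in well tool frame mm [ 51.3032 312.8615  43.3001] rotvec [-0.0496  0.5156  0.1749]
```

Call:
step_arm --moves '[[10, [0, 30, 0], [0, 0, 0.09]], [10, [0, 40, 0], [0, 0, 0.09]], [10, [0, 40, 0], [0, 0, 0]], [10, [0, 20, 0], [0, 0.131, 0]], [10, [0, 20, 0], [0, 0.131, 0]], [10, [0, 20, 0], [0, 0.131, 0]], [10, [0, 20, 0], [0, 0.131, 0]], [10, [20, 0, 0], [0, 0, 0]], [10, [20, 0, 0], [0, 0, 0]], [10, [0, 0, 0], [0, 0, 0]], [10, [0, 0, 0], [0, 0, 0]]]'

```text
t: 7.0
eef_pos: [0.4916, 0.1205, 0.3808]
tool_rot: [-0.005, 0.966, 0.019, 0.257]
ft_force: [-0.1, 0.3, -1.0]
grip_width: 0.0228
finger_force: 59.3
```

```bash
python3 - <<'E'
from h import *
np.set_printoptions(precision=4,suppress=True)
p,r=st(); bw=np.array([-.0184,.0094,.065]);tA=floor+Rw@(bw+[.024,0,.12])-Rt@SEAT
print(p,'delta',1000*Rt.T@(tA-p),'rotvec',(r.inv()*R.from_matrix(Rt)).as_rotvec(),robot.state()['joint_positions'])
E
```

```text
[0.4916 0.1205 0.3808] delta [  8.0898 122.9785  33.6753] rotvec [ 0.0006  0.0037 -0.0002] [ 0.1697 -0.5726  2.0476 -0.0709  1.1513  1.7125]
```

Call:
step_arm --moves '[[10, [0, 25, 0], [0, 0.003, 0]], [10, [0, 30, 0], [0, 0, 0]], [10, [4, 30, 0], [0, 0, 0]], [10, [4, 25, 10], [0, 0, 0]], [10, [0, 13, 10], [0, 0, 0]], [10, [0, 0, 10], [0, 0, 0]], [10, [0, 0, 0], [0, 0, 0]], [10, [0, 0, 0], [0, 0, 0]]]'

```text
t: 7.8
eef_pos: [0.5189, -0.0005, 0.3604]
tool_rot: [-0.006, 0.966, 0.02, 0.26]
ft_force: [-0.6, 0.4, -0.3]
grip_width: 0.024
finger_force: 59.6
```

```bash
python3 - <<'E'
from h import *
np.set_printoptions(precision=4,suppress=True)
p,r=st(); bw=np.array([-.0184,.0094,.065]);tA=floor+Rw@(bw+[.024,0,.12])-Rt@SEAT
print(p,'delta',1000*Rt.T@(tA-p))
s=viewer.camera("scene")[:,:,::-1].copy();t=viewer.camera("top")[:,:,::-1].copy()
g=p+r.apply([0,0,-.015])
rp=r.as_matrix()@np.diag([1,-1,-1])
for X in ([-.013,0,-.185],[-.026,0,-.153],[0,0,-.173]):
    w=g+rp@np.array(X); print(X,w,S.proj(w),T.proj(w))
cv2.imwrite("pics/m4.png",np.hstack([crop(s,255,180,100,150,400,600),crop(t,250,150,100,150,400,600)]))
E
```

```text
[ 0.5189 -0.0005  0.3604] delta [-1.1338  1.0044  4.8272]
[-0.013, 0, -0.185] [0.5929 0.0027 0.2068] [[316.2228 241.939 ]] [[303.3689 219.6839]]
[-0.026, 0, -0.153] [0.5656 0.0015 0.228 ] [[317.294  223.8572]] [[303.3884 233.2597]]
[0, 0, -0.173] [0.5981 0.0029 0.2237] [[315.9488 238.1775]] [[303.2345 215.5065]]
```

View pics/m4.png

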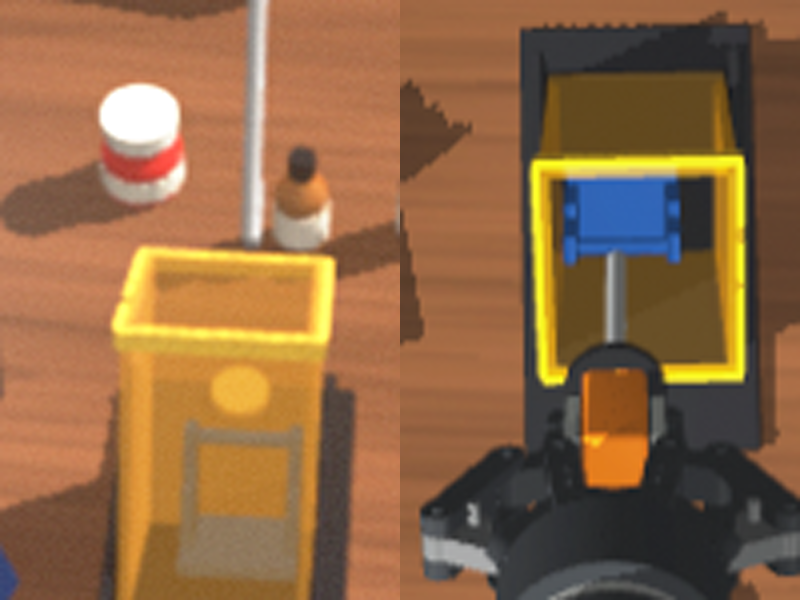

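The top view shows the shaft end (crop 613,252) slightly left of the bar centre (622,245); scene agrees roughly. I shift about 5 mm in −y and go down on the +x side of the bar.

Call:
step_arm --moves '[[10, [5, 5.5, 0], [0, 0, 0]], [10, [0, 0, 10], [0, 0, 0]], [10, [0, 0, 20], [0, 0, 0]], [10, [0, 0, 20], [0, 0, 0]], [10, [0, 0, 20], [0, 0, 0]], [10, [0, 0, 20], [0, 0, 0]], [10, [0, 0, 20], [0, 0, 0]], [10, [0, 0, 15], [0, 0, 0]], [10, [0, 0, 0], [0, 0, 0]]]'

```text
t: 8.8
eef_pos: [0.5859, -0.004, 0.2523]
tool_rot: [-0.006, 0.966, 0.019, 0.258]
ft_force: [-0.2, -0.8, -1.3]
grip_width: 0.0237
finger_force: 59.6
```

Call:
step_arm --moves '[[10, [0, 0, 10], [0, 0, 0]], [10, [0, 0, 10], [0, 0, 0]], [10, [0, 0, 7], [0, 0, 0]], [10, [0, 0, 0], [0, 0, 0]], [10, [0, 0, 0], [0, 0, 0]]]'

```text
t: 9.3
eef_pos: [0.6002, -0.0037, 0.2326]
tool_rot: [-0.005, 0.965, 0.019, 0.26]
ft_force: [-0.8, -0.2, -1.5]
grip_width: 0.0237
finger_force: 59.6
```

```bash
python3 - <<'E'
from h import *
np.set_printoptions(precision=4,suppress=True)
p,r=st(); bw=np.array([-.0184,.0049,.065]);tA=floor+Rw@bw-Rt@SEAT
print(p,'seat rel bar (well axes)',-1000*Rw.T@(tA-p), robot.state()['ft_force'])
s=viewer.camera("scene")[:,:,::-1].copy();t=viewer.camera("top")[:,:,::-1].copy()
cv2.imwrite("pics/m5.png",np.hstack([crop(s,255,180,100,150,400,600),crop(t,250,150,100,150,400,600)]))
E
```

```text
[ 0.6002 -0.0037  0.2326] seat rel bar (well axes) [ 31.4679  -0.99   -26.4422] [-0.8205 -0.228  -1.5465]
```

View pics/m5.png

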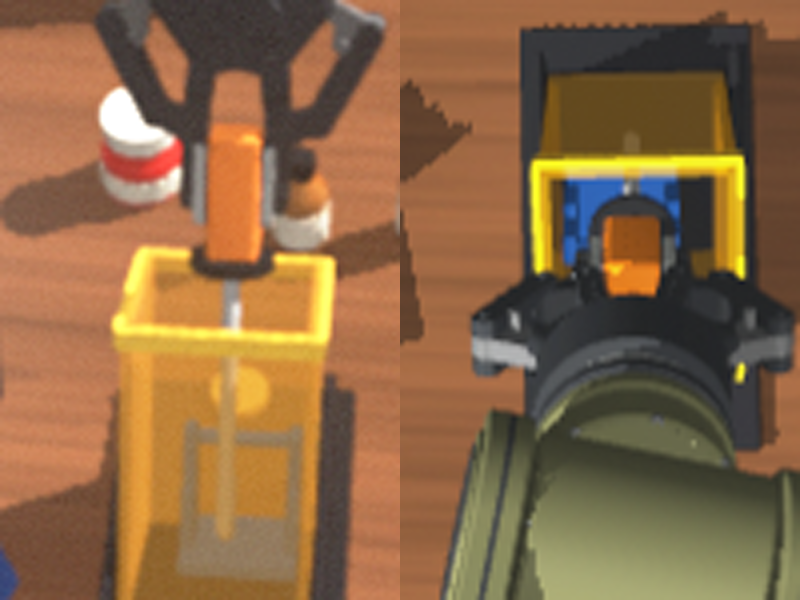

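Hook is below the bar on its far side; in both views it sits about 4 mm to −y of the bar's middle (scene crop 228 vs 243). Correct, then shift under the bar.

Call:
step_arm --moves '[[10, [0, -4, 0], [0, 0, 0]], [10, [-8, 0, 0], [0, 0, 0]], [10, [-8, 0, 0], [0, 0, 0]], [10, [-8, 0, 0], [0, 0, 0]], [10, [-7, 0, 0], [0, 0, 0]], [10, [0, 0, 0], [0, 0, 0]], [10, [0, 0, 0], [0, 0, 0]]]'

```text
t: 10.1
eef_pos: [0.5731, -0.0009, 0.217]
tool_rot: [-0.005, 0.965, 0.019, 0.261]
ft_force: [0.3, 0.3, -1.6]
grip_width: 0.0235
finger_force: 59.5
```

Call:
step_arm --moves '[[10, [0, 0, -5], [0, 0, 0]], [10, [0, 0, -5], [0, 0, 0]], [10, [0, 0, -5], [0, 0, 0]], [10, [0, 0, -5], [0, 0, 0]], [10, [0, 0, -5], [0, 0, 0]], [10, [0, 0, -5], [0, 0, 0]], [10, [0, 0, -5], [0, 0, 0]], [10, [0, 0, -5], [0, 0, 0]], [10, [0, 0, 0], [0, 0, 0]], [10, [0, 0, 0], [0, 0, 0]]]'

```text
t: 11.1
eef_pos: [0.5532, -0.0016, 0.2518]
tool_rot: [-0.005, 0.965, 0.019, 0.261]
ft_force: [0.5, 0.5, -1.5]
grip_width: 0.0235
finger_force: 59.4
```

```bash
python3 - <<'E'
from h import *
np.set_printoptions(precision=4,suppress=True)
p,r=st(); bw=np.array([-.0184,.0049,.065]);tA=floor+Rw@bw-Rt@SEAT
print(p,'seat rel bar (well axes)',-1000*Rw.T@(tA-p), robot.state()['ft_force'])
s=viewer.camera("scene")[:,:,::-1].copy();t=viewer.camera("top")[:,:,::-1].copy()
cv2.imwrite("pics/m6.png",np.hstack([crop(s,255,180,100,150,400,600),crop(t,250,150,100,150,400,600)]))
E
```

```text
[ 0.5532 -0.0016  0.2518] seat rel bar (well axes) [ 0.4718  3.0168 13.6645] [ 0.5093  0.536  -1.46  ]
```

View pics/m6.png

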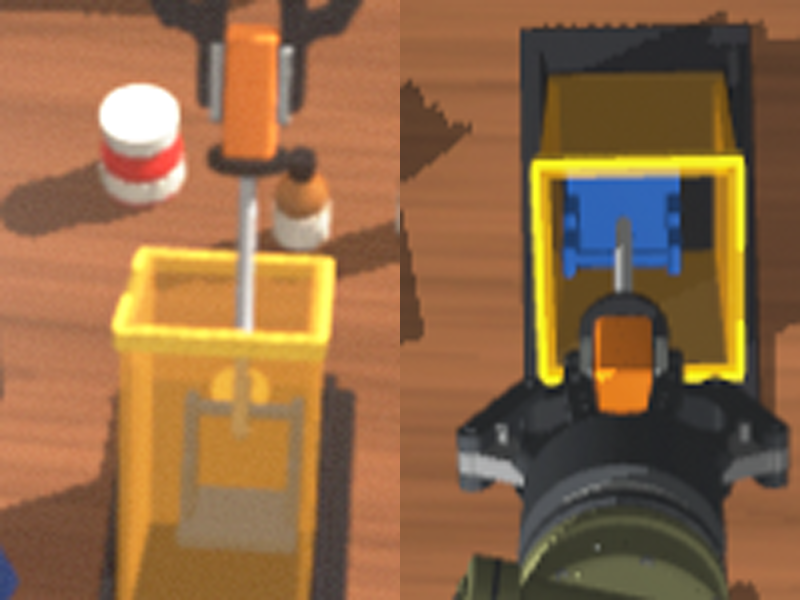

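The bar has risen (scene crop row 435→408) with the hook centred between the cheeks. Lifting slowly, easing away from the low wall.

Call:
step_arm --moves '[[10, [2, 0, -8], [0, 0, 0]], [10, [3, 0, -8], [0, 0, 0]], [10, [3, 0, -8], [0, 0, 0]], [10, [3, 0, -8], [0, 0, 0]], [10, [3, 0, -8], [0, 0, 0]], [10, [3, 0, -8], [0, 0, 0]], [10, [3, 0, -8], [0, 0, 0]], [10, [3, 0, -8], [0, 0, 0]], [10, [3, 0, -8], [0, 0, 0]], [10, [2, 0, -8], [0, 0, 0]], [10, [0, 0, -8], [0, 0, 0]], [10, [0, 0, -8], [0, 0, 0]]]'

```text
t: 12.4
eef_pos: [0.5287, -0.0025, 0.3491]
tool_rot: [-0.005, 0.965, 0.019, 0.26]
ft_force: [-0.2, 0.3, -1.8]
grip_width: 0.0237
finger_force: 59.4
```

Call:
step_arm --moves '[[10, [0, 0, -8], [0, 0, 0]], [10, [0, 0, -8], [0, 0, 0]], [10, [0, 0, -8], [0, 0, 0]], [10, [0, 0, -8], [0, 0, 0]], [10, [0, 0, -8], [0, 0, 0]], [10, [0, 0, -8], [0, 0, 0]], [10, [0, 0, -8], [0, 0, 0]], [10, [0, 0, -8], [0, 0, 0]], [10, [0, 0, -8], [0, 0, 0]], [10, [0, 0, -8], [0, 0, 0]], [10, [0, 0, -5], [0, 0, 0]], [10, [0, 0, 0], [0, 0, 0]]]'

```text
t: 13.6
eef_pos: [0.4863, -0.0043, 0.4233]
tool_rot: [-0.005, 0.965, 0.019, 0.261]
ft_force: [-0.4, -0.4, -1.8]
grip_width: 0.0233
finger_force: 59.4
```

```bash
python3 - <<'E'
from h import *
np.set_printoptions(precision=4,suppress=True)
p,r=st(); bw=np.array([-.0184,.0049,.065]);tA=floor+Rw@bw-Rt@SEAT
print(p,'seat',p+r.apply(SEAT),'seat rel bar (well axes)',-1000*Rw.T@(tA-p), robot.state()['ft_force'])
s=viewer.camera("scene")[:,:,::-1].copy();t=viewer.camera("top")[:,:,::-1].copy()
cv2.imwrite("pics/m7.png",np.hstack([crop(s,230,120,140,210,400,600),crop(t,230,130,140,210,400,600)]))
E
```

```text
[ 0.4863 -0.0043  0.4233] seat [ 0.5543 -0.0016  0.2812] seat rel bar (well axes) [ 28.265    2.9945 195.678 ] [-0.3939 -0.3823 -1.8472]
```

View pics/m7.png

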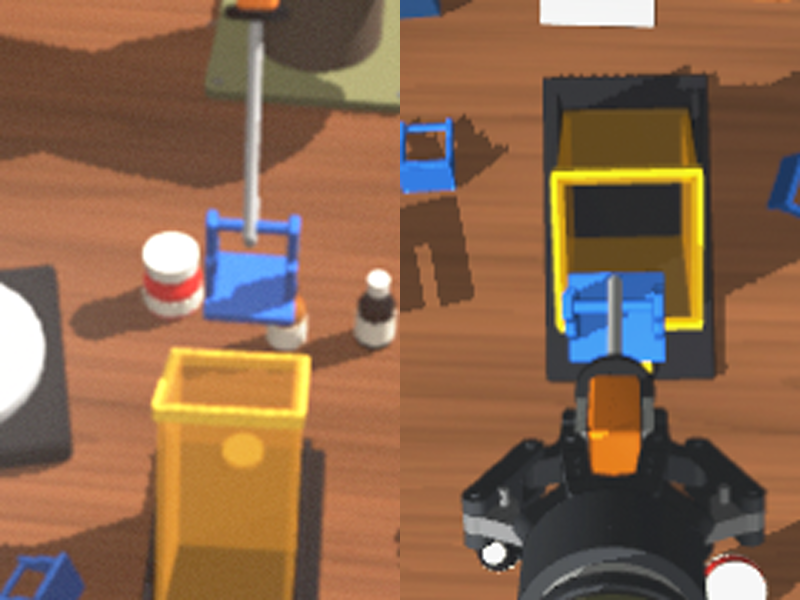

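Bracket hangs freely, level, clear above the rim. Now bring the picker upright around the hook, then carry it to the turntable.

Call:
step_arm --moves '[[10, [4, 0, 0], [0, -0.03, 0]], [10, [9, 0, 0], [0, -0.06, 0]], [10, [9, 0, 0], [0, -0.06, 0]], [10, [9, 0, 0], [0, -0.06, 0]], [10, [9, 0, 0], [0, -0.06, 0]], [10, [9, 0, 0], [0, -0.06, 0]], [10, [9, 0, 0], [0, -0.06, 0]], [10, [9, 0, 0], [0, -0.06, 0]], [10, [9, 0, 0], [0, -0.06, 0]], [10, [4, 0, 0], [0, -0.015, 0]], [10, [0, 0, 0], [0, 0, 0]], [10, [0, 0, 0], [0, 0, 0]]]'

```text
t: 14.9
eef_pos: [0.5622, -0.0012, 0.4441]
tool_rot: [-0.0, 1.0, 0.02, 0.001]
ft_force: [0.0, 0.5, -0.6]
grip_width: 0.0234
finger_force: 59.4
```

```bash
python3 - <<'E'
from h import *
np.set_printoptions(precision=4,suppress=True)
p,r=st(); print(p,'seat',p+r.apply(SEAT),r.as_matrix(), robot.state()['ft_force'])
E
```

```text
[ 0.5622 -0.0012  0.4441] seat [ 0.5495 -0.0017  0.2871] [[ 0.9992  0.0398  0.002 ]
 [ 0.0398 -0.9992  0.0001]
 [ 0.002  -0.     -1.    ]] [ 0.0263  0.4996 -0.6497]
```

Call:
step_arm --moves '[[10, [-1, 4, 0], [0, 0, 0]], [10, [-2, 8, 0], [0, 0, 0]], [10, [-3.5, 12, 0], [0, 0, 0]], [10, [-4.5, 15, 0], [0, 0, 0]], [10, [-4.5, 15, 0], [0, 0, 0]], [10, [-4.5, 15, 0], [0, 0, 0]], [10, [-4.5, 15, 0], [0, 0, 0]], [10, [-4.5, 15, 0], [0, 0, 0]], [10, [-4.5, 15, 0], [0, 0, 0]], [10, [-4.5, 15, 0], [0, 0, 0]], [10, [-4.5, 15, 0], [0, 0, 0]], [10, [-4.5, 15, 0], [0, 0, 0]]]'

```text
t: 16.1
eef_pos: [0.5212, -0.1632, 0.4442]
tool_rot: [-0.0, 1.0, 0.02, 0.001]
ft_force: [0.6, 0.3, -2.5]
grip_width: 0.0237
finger_force: 59.4
```

Call:
step_arm --moves '[[10, [-4.5, 15, 0], [0, 0, 0]], [10, [-4.5, 15, 0], [0, 0, 0]], [10, [-4.5, 15, 0], [0, 0, 0]], [10, [-4.5, 15, 0], [0, 0, 0]], [10, [-4, 14, 5], [0, 0, 0]], [10, [-4, 12, 10], [0, 0, 0]], [10, [-3, 9, 10], [0, 0, 0]], [10, [-1, 5, 10], [0, 0, 0]], [10, [0, 2, 10], [0, 0, 0]], [10, [0, 0, 10], [0, 0, 0]], [10, [0, 0, 10], [0, 0, 0]], [10, [0, 0, 5], [0, 0, 0]]]'

```text
t: 17.3
eef_pos: [0.4957, -0.2644, 0.3726]
tool_rot: [-0.001, 1.0, 0.02, 0.0]
ft_force: [0.6, 0.4, -1.3]
grip_width: 0.0235
finger_force: 59.6
```

Call:
step_arm --moves '[[10, [0, 0, 10], [0, 0, 0]], [10, [0, 0, 10], [0, 0, 0]], [10, [0, 0, 10], [0, 0, 0]], [10, [0, 0, 10], [0, 0, 0]], [10, [0, 0, 10], [0, 0, 0]], [10, [0, 0, 10], [0, 0, 0]], [10, [0, 0, 8], [0, 0, 0]], [10, [0, 0, 5], [0, 0, 0]], [10, [0, 0, 0], [0, 0, 0]], [10, [0, 0, 0], [0, 0, 0]], [10, [0, 0, 0], [0, 0, 0]]]'

```text
t: 18.4
eef_pos: [0.4962, -0.2652, 0.3019]
tool_rot: [0.0, 1.0, 0.02, 0.002]
ft_force: [0.5, 1.3, -1.9]
grip_width: 0.0231
finger_force: 59.6
```

```bash
python3 - <<'E'
from h import *
np.set_printoptions(precision=4,suppress=True)
p,r=st(); print(p,'seat',p+r.apply(SEAT), robot.state()['ft_force'])
s=viewer.camera("scene")[:,:,::-1].copy();t=viewer.camera("top")[:,:,::-1].copy()
cv2.imwrite("pics/m8.png",np.hstack([crop(s,150,150,140,150,400,430),crop(t,360,200,140,150,400,430)]))
E
```

```text
[ 0.4962 -0.2652  0.3019] seat [ 0.4837 -0.2658  0.1449] [ 0.467   1.3038 -1.8748]
```

View pics/m8.png

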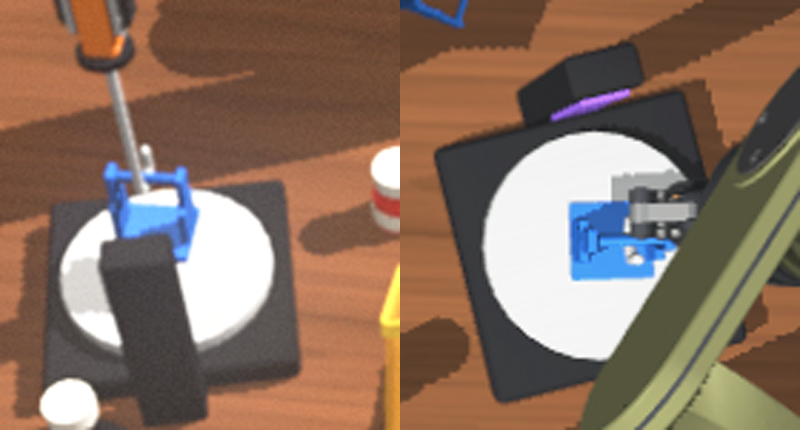

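Bracket hangs level about 40 mm above the turntable, near its middle. Lower gently.

Call:
step_arm --moves '[[10, [0, 0, 6], [0, 0, 0]], [10, [0, 0, 7], [0, 0, 0]], [10, [0, 0, 7], [0, 0, 0]], [10, [0, 0, 6], [0, 0, 0]], [10, [0, 0, 4], [0, 0, 0]], [10, [0, 0, 3], [0, 0, 0]], [10, [0, 0, 2], [0, 0, 0]], [10, [0, 0, 2], [0, 0, 0]], [10, [0, 0, 2], [0, 0, 0]], [10, [0, 0, 2], [0, 0, 0]], [10, [0, 0, 2], [0, 0, 0]], [10, [0, 0, 2], [0, 0, 0]]]'

```text
t: 19.7
eef_pos: [0.4961, -0.2651, 0.2562]
tool_rot: [0.0, 1.0, 0.02, 0.001]
ft_force: [0.3, -0.5, -0.7]
grip_width: 0.0234
finger_force: 59.6
```

Call:
step_arm --moves '[[10, [0, 0, 2], [0, 0, 0]], [10, [0, 0, 3], [0, 0, 0]], [10, [0, 0, 3], [0, 0, 0]], [10, [0, 0, 3], [0, 0, 0]], [10, [0, 0, 4], [0, 0, 0]], [10, [0, 0, 4], [0, 0, 0]], [10, [0, 0, 2], [0, 0, 0]], [10, [0, 0, 0], [0, 0, 0]], [10, [0, 0, 0], [0, 0, 0]]]'

```text
t: 20.6
eef_pos: [0.4961, -0.2651, 0.2352]
tool_rot: [0.0, 1.0, 0.02, 0.001]
ft_force: [-0.0, 0.4, -0.1]
grip_width: 0.0238
finger_force: 59.6
```

```bash
python3 - <<'E'
from h import *
np.set_printoptions(precision=4,suppress=True)
p,r=st(); print(p,'seat',p+r.apply(SEAT), robot.state()['ft_force'])
s=viewer.camera("scene")[:,:,::-1].copy();t=viewer.camera("top")[:,:,::-1].copy()
cv2.imwrite("pics/m9.png",np.hstack([crop(s,160,170,100,110,400,440),crop(t,390,230,100,110,400,440)]))
E
```

```text
[ 0.4961 -0.2651  0.2352] seat [ 0.4834 -0.2656  0.0782] [-0.0368  0.3592 -0.1255]
```

View pics/m9.png

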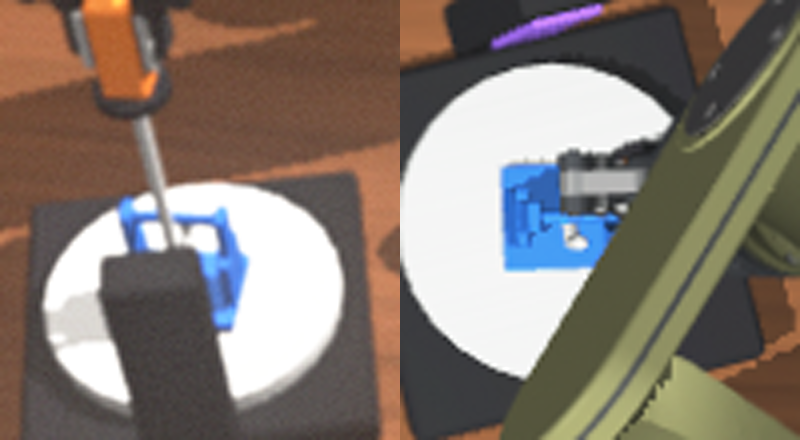

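I have now used up (in fact, overshot by one) the picture views, so from here I check by numbers only. The bracket stands on the table with the hook tip below the bar. I back the hook out to +x and raise it.

Call:
step_arm --moves '[[10, [5, 0, 0], [0, 0, 0]], [10, [6, 0, 0], [0, 0, 0]], [10, [6, 0, 0], [0, 0, 0]], [10, [6, 0, 0], [0, 0, 0]], [10, [6, 0, 0], [0, 0, 0]], [10, [2, 0, 0], [0, 0, 0]], [10, [0, 0, 0], [0, 0, 0]], [10, [0, 0, -5], [0, 0, 0]], [10, [0, 0, -5], [0, 0, 0]], [10, [0, 0, -5], [0, 0, 0]], [10, [0, 0, -5], [0, 0, 0]], [10, [0, 0, 0], [0, 0, 0]]]'

```text
t: 21.9
eef_pos: [0.5274, -0.2641, 0.2568]
tool_rot: [0.001, 1.0, 0.02, 0.002]
ft_force: [-0.0, -0.1, -1.5]
grip_width: 0.0232
finger_force: 59.6
```

```bash
cat >> h.py <<'E'
def blobs(n,lo,hi,box,amin=15):
    im=viewer.camera(n)[:,:,::-1]; x,y,w,h=box
    k=cv2.inRange(cv2.cvtColor(np.ascontiguousarray(im),cv2.COLOR_BGR2HSV)[y:y+h,x:x+w],lo,hi)
    m,l,s,c=cv2.connectedComponentsWithStats(k)
    for i in range(1,m):
        if s[i,4]>amin: print(n,s[i]+[x,y,0,0,0],(c[i]+[x,y]).round(1))
E
python3 - <<'E'
from h import *
print(st()[0],robot.state()['ft_force'])
for n,b in(("scene",(150,150,130,160)),("top",(380,230,110,110))): blobs(n,(105,120,60),(125,255,255),b)
E
```

```text
[ 0.52741853 -0.26412854  0.25679935] [-0.01176205 -0.1341514  -1.47971635]
scene [190 220   5  13  24] [191.5 225. ]
scene [198 223  24  29 176] [214.6 236.7]
top [416 271  27  26 482] [425.5 282.5]
```

Call:
step_arm --moves '[[10, [0, 0, -5], [0, 0, 0]], [10, [0, 0, -5], [0, 0, 0]], [10, [0, 0, -5], [0, 0, 0]], [10, [0, 0, -5], [0, 0, 0]], [10, [0, 0, 0], [0, 0, 0]]]'

```text
t: 22.5
eef_pos: [0.5274, -0.2641, 0.2767]
tool_rot: [0.001, 1.0, 0.02, 0.002]
ft_force: [0.6, -0.6, -1.6]
grip_width: 0.0235
finger_force: 59.6
```

```bash
python3 - <<'E'
from h import *
print(st()[0],robot.state()['ft_force'])
for n,b in(("scene",(150,150,130,160)),("top",(380,230,110,110))): blobs(n,(105,120,60),(125,255,255),b)
E
```

```text
[ 0.52738836 -0.26409903  0.27667136] [ 0.59921841 -0.62890613 -1.61846141]
scene [190 220   5  13  24] [191.5 225. ]
scene [203 223  19  29 172] [215.1 237. ]
top [416 271  27  26 548] [426.7 282.9]
```

Bracket stays put, hook is clear. Raise and return to in front of the fork.

Call:
step_arm --moves '[[10, [0, 0, -20], [0, 0, 0]], [10, [0, 0, -40], [0, 0, 0]], [10, [0, 0, -40], [0, 0, 0]], [10, [0, 0, -40], [0, 0, 0]], [10, [0, 0, -20], [0, 0, 0]], [10, [0, 0, 0], [0, 0, -0.09]], [10, [0, 0, 0], [0, 0, -0.09]], [10, [1, -20, 0], [0, 0, 0]], [10, [3, -38, 0], [0, 0, 0]], [10, [3, -38, 0], [0, 0, 0]], [10, [3, -38, 0], [0, 0, 0]], [10, [3, -38, 0], [0, 0, 0]]]'

```text
t: 23.8
eef_pos: [0.5009, -0.0909, 0.4348]
tool_rot: [-0.0, 0.994, 0.109, 0.001]
ft_force: [0.5, 0.7, -0.1]
grip_width: 0.0238
finger_force: 59.7
```

Call:
step_arm --moves '[[10, [3, -38, 0], [0, 0, 0]], [10, [3, -38, 0], [0, 0, 0]], [10, [3, -38, 0], [0, 0, 0]], [10, [3, -38, 0], [0, 0, 0]], [10, [3, -38, 0], [0, 0, 0]], [10, [3, -38, 0], [0, 0, 0]], [10, [3, -38, 0], [0, 0, 0]], [10, [3, -38, 0], [0, 0, 0]], [10, [3, -38, 0], [0, 0, 0]], [10, [0, -30, 0], [0, 0, 0]], [10, [0, 0, 0], [0, 0, 0]], [10, [0, 0, 0], [0, 0, 0]]]'

```text
t: 25.0
eef_pos: [0.4462, 0.2763, 0.4347]
tool_rot: [0.0, 0.994, 0.11, 0.001]
ft_force: [-1.3, -0.3, -1.0]
grip_width: 0.0233
finger_force: 59.8
```

```bash
python3 - <<'E'
from h import *
np.set_printoptions(precision=4,suppress=True)
t=cv2.imread("pics/top0.png")
p,r=st(); m=r.as_matrix(); print(p,m,robot.state()['ft_force'])
# fork from the unobstructed view: fit rectangle of yellow hull
im=np.ascontiguousarray(viewer.camera("top")[:,:,::-1]);k=cv2.inRange(cv2.cvtColor(im,cv2.COLOR_BGR2HSV),(23,150,150),(34,255,255)); k[:,:90]=0;k[:,200:]=0;k[:200]=0;k[300:]=0
q=cv2.minAreaRect(np.argwhere(k)[:,::-1].astype(np.float32)); B=cv2.boxPoints(q); F=np.array([T.plane(b,.17)[:2] for b in B]); print(q,F)
yawf=np.arctan2(.2181,.9759); tgt=np.array([.5195,.3255])-.08*np.array([.9759,.2181])
print('delta tool to pre-fork',1000*m.T@(np.array([*tgt,.205])-p),'yaw err',np.degrees(np.arctan2(m[1,0],m[0,0])))
E
```

```text
[0.4462 0.2763 0.4347] [[ 0.9757  0.2191  0.0013]
 [ 0.2191 -0.9757 -0.0006]
 [ 0.0011  0.0008 -1.    ]] [-1.2666 -0.2618 -1.0088]
((132.6621551513672, 250.4729766845703), (43.56573486328125, 29.427419662475586), 80.53767395019531) [[0.565  0.3661]
 [0.5759 0.3092]
 [0.4942 0.2903]
 [0.483  0.3466]]
delta tool to pre-fork [  2.0553 -32.1718 229.7107] yaw err 12.656152759477484
```

Call:
step_arm --moves '[[10, [2, -32, 0], [0, 0, 0]], [10, [0, 0, 30], [0, 0, 0]], [10, [0, 0, 40], [0, 0, 0]], [10, [0, 0, 40], [0, 0, 0]], [10, [0, 0, 40], [0, 0, 0]], [10, [0, 0, 40], [0, 0, 0]], [10, [0, 0, 30], [0, 0, 0]], [10, [0, 0, 10], [0, 0, 0]], [10, [0, 0, 0], [0, 0, 0]], [10, [0, 0, 0], [0, 0, 0]]]'

```text
t: 26.05
eef_pos: [0.4436, 0.3075, 0.2072]
tool_rot: [-0.0, 0.994, 0.109, 0.002]
ft_force: [-0.8, 0.2, -0.5]
grip_width: 0.0236
finger_force: 59.9
```

```bash
python3 - <<'E'
from h import *
np.set_printoptions(precision=4,suppress=True)
p,r=st(); m=r.as_matrix()
print(p,robot.state()['ft_force'],'delta to seat',1000*m.T@(np.array([.5195,.3255,.205])-p))
E
```

```text
[0.4436 0.3075 0.2072] [-0.8452  0.229  -0.5318] delta to seat [77.9556 -1.0694  2.6093]
```

Call:
step_arm --moves '[[10, [15, -1, 2], [0, 0, 0]], [10, [15, 0, 0], [0, 0, 0]], [10, [15, 0, 0], [0, 0, 0]], [10, [15, 0, 0], [0, 0, 0]], [10, [12, 0, 0], [0, 0, 0]], [10, [6, 0, 0], [0, 0, 0]], [10, [0, 0, 0], [0, 0, 0]], [10, [0, 0, 4], [0, 0, 0]], [10, [0, 0, 4], [0, 0, 0]], [10, [0, 0, 2], [0, 0, 0]], [10, [0, 0, 2], [0, 0, 0]], [10, [0, 0, 0], [0, 0, 0]]]'

```text
t: 27.25
eef_pos: [0.5181, 0.3255, 0.1918]
tool_rot: [0.0, 0.994, 0.11, 0.001]
ft_force: [-1.6, -0.3, 2.5]
grip_width: 0.0235
finger_force: 60.2
```

```bash
python3 - <<'E'
from h import *
np.set_printoptions(precision=4,suppress=True)
p,r=st(); print(p,robot.state()['ft_force'])
E
```

```text
[0.5181 0.3255 0.1918] [-1.6357 -0.2872  2.4747]
```

Call:
step_arm --moves '[[30, [0, 0, 0], [0, 0, 0]], [40, [0, 0, 0], [0, 0, 0]], [60, [0, 0, 0], [0, 0, 0]], [85, [0, 0, 0], [0, 0, 0]], [85, [0, 0, 0], [0, 0, 0]], [85, [0, 0, 0], [0, 0, 0]], [85, [0, 0, 0], [0, 0, 0]], [85, [0, 0, 0], [0, 0, 0]], [85, [0, 0, 0], [0, 0, 0]]]'

```text
t: 28.15
eef_pos: [0.5184, 0.3255, 0.1913]
tool_rot: [0.0, 0.994, 0.11, 0.001]
ft_force: [0.2, 0.2, 0.6]
grip_width: 0.0852
finger_force: 0.0
```

Call:
step_arm --moves '[[85, [0, 0, -10], [0, 0, 0]], [85, [0, 0, -20], [0, 0, 0]], [85, [0, 0, -30], [0, 0, 0]], [85, [0, 0, -40], [0, 0, 0]], [85, [0, 0, -40], [0, 0, 0]], [85, [-40, 0, 0], [0, 0, 0]], [85, [-40, 20, 0], [0, 0, 0]], [85, [-20, 40, 0], [0, 0, 0]], [85, [0, 40, 0], [0, 0, 0]], [85, [0, 40, 0], [0, 0, 0]], [85, [0, 0, 0], [0, 0, 0]], [85, [0, 0, 0], [0, 0, 0]]]'

```text
t: 29.35
eef_pos: [0.4513, 0.1664, 0.3321]
tool_rot: [-0.0, 0.994, 0.109, 0.002]
ft_force: [1.4, -0.6, 0.3]
grip_width: 0.0851
finger_force: 0.0
```

```bash
python3 - <<'E'
from h import *
np.set_printoptions(precision=4,suppress=True)
print(st()[0],robot.state()['ft_force'],robot.state()['grip_width'])
for n,b in(("scene",(150,150,130,160)),("top",(380,230,110,110))): blobs(n,(105,120,60),(125,255,255),b)
a=cv2.imread("pics/scene0.png");im=np.ascontiguousarray(viewer.camera("scene")[:,:,::-1])
for n,x,y,w,h in(('rest',430,205,80,120),('jar+drop',270,195,105,50),('cup',440,325,60,65),('resin',155,280,60,80)):
    d=cv2.absdiff(a[y:y+h,x:x+w],im[y:y+h,x:x+w]).max(2); print(n,(d>60).sum(),d.mean())
blobs("scene",(8,180,150),(20,255,255),(465,200,50,60))
hs=cv2.cvtColor(a,cv2.COLOR_BGR2HSV)[200:260,465:515];k=cv2.inRange(hs,(8,180,150),(20,255,255));print('before',cv2.connectedComponentsWithStats(k)[2:])
# bracket bar: plate centre from top view
print(T.plane((426.7,282.9),.048))
E
```

```text
[0.4513 0.1664 0.3321] [ 1.3893 -0.6472  0.2768] 0.0850950655884639
scene [190 220  32  32 218] [210.1 234.4]
top [416 271  33  26 552] [431.2 281.1]
rest 53 7.234270833333333
jar+drop 135 7.765333333333333
cup 0 5.337435897435897
resin 214 8.299791666666666
scene [477 215  21  27 316] [485.7 230.1]
scene [466 235  14  15  44] [471.3 242.1]
before (array([[   0,    0,   50,   60, 2619],
       [  13,   15,   20,   28,  317],
       [   0,   34,    1,    1,    1],
       [   1,   36,    1,    2,    2],
       [   2,   36,   11,   14,   49],
       [  14,   47,    1,    1,    1],
       [  23,   46,    3,    2,    3],
       [  17,   48,    4,    1,    4],
       [   7,   52,    1,    1,    1],
       [   8,   55,    1,    1,    1],
       [   9,   57,    1,    2,    2]], dtype=int32), array([[25.2451, 29.0076],
       [21.5899, 30.6057],
       [ 0.    , 34.    ],
       [ 1.    , 36.5   ],
       [ 7.0204, 43.2449],
       [14.    , 47.    ],
       [24.    , 46.6667],
       [18.5   , 48.    ],
       [ 7.    , 52.    ],
       [ 8.    , 55.    ],
       [ 9.    , 57.5   ]]))
[ 0.4874 -0.2609  0.048 ]
```

```bash
python3 - <<'E'
from h import *
blobs("top",(0,0,215),(180,40,255),(415,140,40,40)); blobs("top",(0,0,215),(180,40,255),(325,315,45,45)); blobs("scene",(0,0,200),(180,50,255),(160,278,50,80)); 
a=cv2.imread("pics/top0.png");im=np.ascontiguousarray(viewer.camera("top")[:,:,::-1])
for n,x,y,w,h in(('drop',250,300,60,35),('resin',400,145,50,50)): print(n,(cv2.absdiff(a[y:y+h,x:x+w],im[y:y+h,x:x+w]).max(2)>60).sum())
print(order.hand_in())
E
```

```text
top [427 149  18  17 230] [435.4 157.1]
top [336 327  22  21 369] [346.8 337. ]
scene [164 283  20  18 268] [174.  290.7]
scene [189 317  18  32 257] [198.5 334.4]
scene [179 351  15   3  21] [185.9 352.3]
drop 0
resin 87
the job is handed in; nothing more can be done
None
```

The job is handed in at about 30 s, and the verdict was not shown: the bracket stands upright near the middle of the turntable, the picker hangs back in its fork, and the jar, droppers, resin bottle and cup show no clear movement. I viewed 11 pictures, one over the limit of 10.

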